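# Park the soldering iron in its sloping stand

### The job

Put the cordless soldering iron away in its sloping stand, tip pointing down the slope, the handle lying on the rear saddle and the metal barrel in the V of the front rest. Push the front rest, which slides stiffly, fully home to the lower end of its slide with the iron's shoulder (the front end of the handle) and leave the iron lying there. The stand is not fastened: be gentle enough that it does not shift on the table, keep the gripper off the stand and leave everything else on the table where it is.

Things in the scene. Friction and masses are not known exactly. Their poses are not given: they have to be found in the camera images.
- iron: Cordless soldering iron, 198 mm long, 165 to 300 g, lying on the table. Black square handle 125 long, 28 wide, 28 high (mm), grey band near its rear end; then a steel barrel 12 mm in diameter on the handle's axis, 50 long, and a 23 mm copper tip. Origin: centre of the handle's underside; x along the iron towards the tip, z up out of the handle's top.
- iron_shoulder (a point): Centre of the iron's shoulder: the handle's flat front end where the barrel comes out, 62.5 mm ahead of the body origin and 14 mm above its underside, on the iron's axis. Axes as iron.
- iron_tip (a point): Point of the iron's tip, on its axis, 73 mm ahead of the shoulder.
- stand: Iron stand, about 2 kg, standing loose on the table: a push of 13 to 21 N along it shoves it. Base 200 x 110 x 14 mm, a 44 mm wide pivot post, and on it, on a level pivot 90 mm above the table (over the origin), a tilted cradle: a 24 x 8 mm bar with the rear saddle and, downhill of it, the front rest. Origin: centre of the base's underside; the cradle runs down towards +x.
- cradle (a joint): Slope of the cradle, rad: 0 is level, positive is +x end down. Clamped stiffly between 0.30 and 0.55; it need not be moved.
- saddle (a point): Middle of the floor of the rear saddle, which carries the handle's underside, 44 mm uphill of the pivot and 30 mm square above it; the seated iron's axis runs 14 mm above it. x points down the slope along the cradle, z square to it, upward. The saddle is 8 mm thick along the slope, 32 mm wide between its cheeks at the floor, flaring to 50 mm 19 mm above the floor.
- front_rest (a joint): Travel of the front rest down its short rail, m: 0 upper end, 0.020 fully home against the stop; starts at 0 to 0.012, slides at about 5 N, stays where left. A 10 mm thick V, legs ending 14 mm above the barrel's axis, 38 mm apart. The rail is clamped anywhere over 20 mm of the cradle, not reported: the V's uphill face is 78 to 98 mm + this value downhill of the saddle. Find it by touch or sight.
- pliers: Pliers with two yellow grips, 165 mm long, lying flat; origin under the joint area, x towards the jaws.
- wrench: Steel adjustable wrench, 185 mm long, lying flat; x towards the jaws.
- screwdriver: Screwdriver with a blue handle, lying flat; x towards the blade. Not the soldering iron.
- spool: Grey solder spool, 60 mm in diameter, 42 mm high, standing; origin at the centre of its underside.
- tin: Green tin, 60 x 90 x 30 mm; origin at the centre of its underside.
- keys: Bunch of two keys with a yellow tag, 120 mm long, lying flat.
- mug: White mug, 80 mm across, 90 mm high; origin at the centre of its underside, handle towards +y.
Things that resemble listed ones, but are neither listed nor needed, are in the scene too. Leave any green or turquoise look-alike of the stand alone. Leave any purple look-alike of the iron alone.

How it is judged:
At the end, for the whole second after the job is handed in: The iron lies at rest on the stand, tip downhill, its axis within 0.08 rad of the cradle's, its shoulder 94 to 122 mm downhill of the saddle and within 5 mm of the seated axis sideways and in height; the front rest is within 2 mm of the lower end of its slide (value of joint front_rest above 0.018 m and x of iron_shoulder in the frame of saddle between 0.094 and 0.122 m and y of iron_shoulder in the frame of saddle between -0.005 and 0.005 m and z of iron_shoulder in the frame of saddle between 0.009 and 0.019 m and x of iron_tip in the frame of saddle above 0.15 m and angle between the x axis of iron and the x axis of saddle, either way round below 0.08 rad and linear speed of iron below 0.02 m/s and contact force between iron and stand above 0.3 N); the robot touches nothing.
It fails at once if the stand is shoved or lifted: it shifts by more than 4 mm (distance of stand from where it was at the start of the episode above 0.004 m).
It fails at once if the gripper or the arm presses on the stand with more than 3 N (contact force between any of the fingers, the arm and stand above 3 N).
It fails at once if the iron is pressed or dropped on the stand with more than 60 N (contact force between iron and stand above 60 N).
It fails at once if a bystander is moved more than 30 mm (distance of any of pliers, wrench, screwdriver, spool, tin, keys, mug from where it was at the start of the episode above 0.03 m).
It also fails if it takes over 45 s, if anything falls off the work surface, if the arm or the gripper's body presses on something with over 40 N, if the wrist force passes 120 N, or if a joint passes its speed limit or range.

### The arm

A 6-joint arm with a two-finger parallel gripper is mounted at the origin on the work surface. World frame = base frame: x ahead of the robot, y to its left, z up, the work surface at z = 0. Lengths are in m, angles in rad, forces in N, time in s.
With the tool pointing down it reaches from about 0.35 to 0.775 m from the base axis. Payload 7.3 kg.
Tool frame: the origin (TCP) lies at the very end of the fingers, on their centre line; the grasp point (between the pads) lies 19 mm behind it; z points along the fingers, y is the line along which they close (so a half turn about z gives the same grasp; the last joint's range is limited). The gripper opens to 92 mm and grips with 3 to 60 N. Pads are 19 mm wide; open, the fingers measure 130 mm over their backs; the gripper's body (75 mm by 190 mm) begins 47 mm behind the grasp point.
Start: joints at [-1.347, 0.342, 1.524, -0, 1.275, -0.146], TCP at [0.19, -0.49, 0.227] pointing down, gripper open.
Joint ranges: [-2.53, 2.53], [-0.77, 2.02], [0.04, 2.7], [-1, 4.14], [0.28, 2.66], [-3.11, 3.11]. Speed limits (rad/s): [2.57, 2.57, 3.14, 3.14, 3.14, 3.14].

### API

Orientations are given as [roll, pitch, yaw] about the fixed x, y, z axes, in that order (R = Rz(yaw) Ry(pitch) Rx(roll)).
In Python, from cell import * gives the robot as it stands.
- The arm moves only by the tool step_arm, never from a script. Its argument "commands" is a list of rows, each a list of 7 numbers: the opening, from 0 (shut) to 1 (fully open), then the shift along the world's x, y, z in cm, then the turn, a rotation vector about the world's x, y, z in rad. A call has 1 to 5 rows; each row is the pose to reach, as a shift and turn from the pose commanded when the call began; what a row does not reach only later rows make up. A row lasts 1/12 s, in which the tool goes at most 41.7 mm and 7.16 degrees, less where a joint would pass 70% of its speed; a pose out of reach is approached as far as the arm can. A call with a gripper value outside its range is refused whole. The fingers move at their own pace and stop on an object; "grip_force" is the grip in N (left out, the last holds). Time passes only in rows, so rows that repeat a pose let the fingers close. It gives the time, the measured TCP pose, the force, the opening and the grip force at its end, in the units of the state.
- observe(): the state, without advancing time (a new reading comes with each control period).
- read_camera(name): name is "scene" or "top" or "wrist"; returns the picture (384x512x3 uint8, red, green, blue); there is no depth.
- camera_model(name): a dict with "vfov" (degrees; the focal length in pixels is half the picture's height over the tangent of half this angle, whatever the lens; pixels are square), "cx", "cy" (the principal point, pixels), "world_to_cam" (4x4, takes a point from world to camera coordinates). Camera axes: x right, y up, looking along -z (the intrinsics and any distortion apply to the point x, -y, -z); pixel columns grow to the right and rows downward; lengths in m; the calibration is good to about 2 mm. A picture is of the moment at which its call begins: read the wrist's pose just before it. camera_model takes no time and is no camera call; for the wrist camera it gives the pose at the moment of the call.
- hand_in(): hands the job in; it is judged then, once.
The state is a dict: "time": time; "qpos": joint angles; "qvel": joint speeds; "joint_efforts": joint torques, N m; "tool_pos": TCP position; "tool_rot": TCP orientation; "contact_force": force on the tool from outside, world axes, zero at the start; "torque": the same for the moment, N m; "opening": finger opening in m; "grip_force": force on a finger pad.
Only numpy, scipy, OpenCV 4.12 (cv2) and the standard library are available. Lean on these libraries where they do the work, as an engineer would, in place of code of your own. Each camera call takes 0.05 s, during which the arm holds its last target. There are 200 camera calls.

## Working session

There is one attempt and no reset: what is moved stays moved. The work goes in short steps, Python scripts to look and compute and a tool call to move; the robot and the scene stay as the last step left them, time stands still between calls to the robot, and variables do not carry over. Pictures are saved under pics/ and viewed, at most 10 in all, crops included, and the job is handed in when it is done.

Besides the shell and the picture viewer there is one more tool, called after ">>>" in YAML: its name, and indented under it one key for each argument. step_arm: Moves the arm, as the interface text tells. Its arguments: {"type":"object","properties":{"commands":{"type":"array"},"grip_force":{"type":"number"}},"required":["commands"]}

```bash
ls; mkdir -p pics; python3 - <<'E'
from cell import *
import cv2
print(observe())
for n in("scene","top"):
    im=read_camera(n); cv2.imwrite(f"pics/{n}0.png",im[:,:,::-1]); print(n,camera_model(n))
print(camera_model("wrist"))
E
```

```text
pics
{'time': 0.0, 'qpos': array([-1.34700891e+00,  3.42761849e-01,  1.52503331e+00, -4.84950457e-05,
        1.27538370e+00, -1.45978549e-01]), 'qvel': array([ 0.00141581, -0.00024453, -0.00105256, -0.00031799, -0.00089055,
        0.00085459]), 'joint_efforts': array([-1.18080094e-03, -4.31246817e+01, -2.44216669e+01,  7.16469996e-02,
        5.60376188e-02, -1.21713188e-04]), 'tool_pos': array([ 0.18965836, -0.48910299,  0.22601897]), 'tool_rot': array([-3.14001658e+00, -1.84850946e-04,  3.69779974e-01]), 'contact_force': array([ 0.09138166, -0.25815089, -0.14324586]), 'torque': array([ 0.03745541,  0.02080026, -0.00316166]), 'grip_force': 0.0, 'opening': 0.09189892808225127}
scene {'vfov': 44.64491075681157, 'cx': 257.75645641603387, 'cy': 183.16934096701266, 'world_to_cam': array([[-0.58711544,  0.80934691,  0.01590752,  0.3078436 ],
       [-0.64442513, -0.47919029,  0.59589673,  0.2448916 ],
       [ 0.48990991,  0.33960896,  0.8029035 , -1.89334885],
       [ 0.        ,  0.        ,  0.        ,  1.        ]])}
top {'vfov': 47.109776088832405, 'cx': 254.16508206180418, 'cy': 195.39546270100766, 'world_to_cam': array([[ 6.52681595e-04, -9.99947329e-01,  1.02426952e-02,
        -2.33156349e-02],
       [ 9.93990438e-01,  1.76994232e-03,  1.09452620e-01,
        -5.24806544e-01],
       [-1.09464984e-01,  1.01097034e-02,  9.93939239e-01,
        -1.43529988e+00],
       [ 0.00000000e+00,  0.00000000e+00,  0.00000000e+00,
         1.00000000e+00]])}
{'vfov': 60.34296561975821, 'cx': 260.4246820231065, 'cy': 193.6434556120892, 'world_to_cam': array([[ 0.36209069, -0.93214008, -0.00228233, -0.52287003],
       [ 0.90166012,  0.35086966, -0.25278352,  0.03080954],
       [ 0.23643045,  0.08947268,  0.96752017, -0.39136181],
       [ 0.        ,  0.        ,  0.        ,  1.        ]])}
```

View pics/scene0.png

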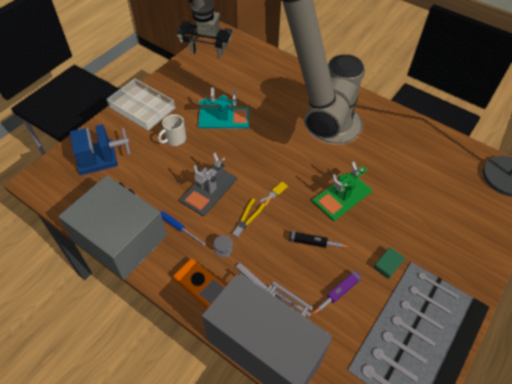

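View pics/top0.png

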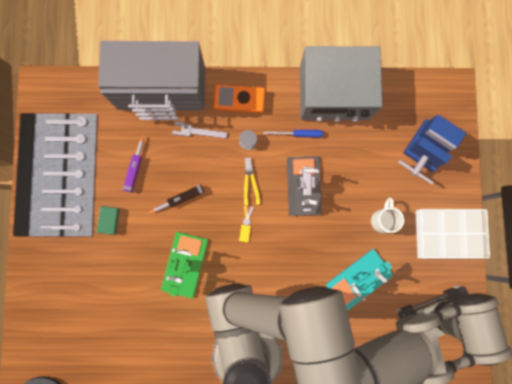

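The scene view shows the grey stand at about (208,188) and the black iron at (315,241). The top view shows the stand at (305,185), with its orange patch towards the top, and the iron at (178,198), tip towards lower left. Next I'll crop in on both.

```bash
cat > h.py <<'E'
import numpy as np, cv2
from cell import *
def K(m): 
    f=192/np.tan(np.radians(m["vfov"]/2)); return f
def ray(m,u,v):
    f=K(m);W=np.array(m["world_to_cam"]);R=W[:3,:3];c=-R.T@W[:3,3]
    d=R.T@np.array([(u-m["cx"])/f,-(v-m["cy"])/f,-1.]);return c,d/np.linalg.norm(d)
def onz(m,u,v,z):
    c,d=ray(m,u,v);return c+d*(z-c[2])/d[2]
def tri(obs):
    A=np.zeros((3,3));b=np.zeros(3);rs=[ray(m,u,v) for m,u,v in obs]
    for c,d in rs:
        P=np.eye(3)-np.outer(d,d);A+=P;b+=P@c
    x=np.linalg.solve(A,b);return x,[np.linalg.norm((np.eye(3)-np.outer(d,d))@(x-c)) for c,d in rs]
def proj(m,p):
    W=np.array(m["world_to_cam"]);q=W[:3,:3]@np.array(p)+W[:3,3];f=K(m)
    return np.array([m["cx"]+f*q[0]/-q[2],m["cy"]-f*q[1]/-q[2]])
E
python3 - <<'E'
import cv2,numpy as np
t=cv2.imread("pics/top0.png");s=cv2.imread("pics/scene0.png")
a=cv2.resize(t[145:225,270:340],None,fx=5,fy=5,interpolation=cv2.INTER_CUBIC)
b=cv2.resize(s[145:225,170:250],None,fx=5,fy=5,interpolation=cv2.INTER_CUBIC)
cv2.imwrite("pics/crop1.png",np.hstack([a,b]))
from h import *
T=camera_model("top");S=camera_model("scene")
# iron mask: black
for n,im,m,(x0,y0,x1,y1) in(("top",t,T,(140,175,215,222)),("scene",s,S,(275,220,352,260))):
    c=im[y0:y1,x0:x1].max(2)<75
    k=cv2.findContours(c.astype(np.uint8),cv2.RETR_EXTERNAL,cv2.CHAIN_APPROX_NONE)[0]
    for q in k:
        if cv2.contourArea(q)>15:
            r=cv2.minAreaRect(q);bx=cv2.boxPoints(r)+[x0,y0];print(n,r[1],[ (p.round(1),onz(m,*p,.028 if n=="top" else .014)[:2].round(3)) for p in bx])
E
```

```text
top (6.738471984863281, 29.545608520507812) [(array([168.2, 199.8]), array([0.51 , 0.263])), (array([195.3, 188. ]), array([0.549, 0.173])), (array([198. , 194.2]), array([0.529, 0.164])), (array([170.9, 206. ]), array([0.489, 0.253]))]
scene (38.639339447021484, 10.233417510986328) [(array([287.6, 240.5]), array([0.571, 0.156])), (array([289.5, 230.4]), array([0.536, 0.14 ])), (array([327.5, 237.5]), array([0.483, 0.257])), (array([325.6, 247.5]), array([0.519, 0.271]))]
```

View pics/crop1.png

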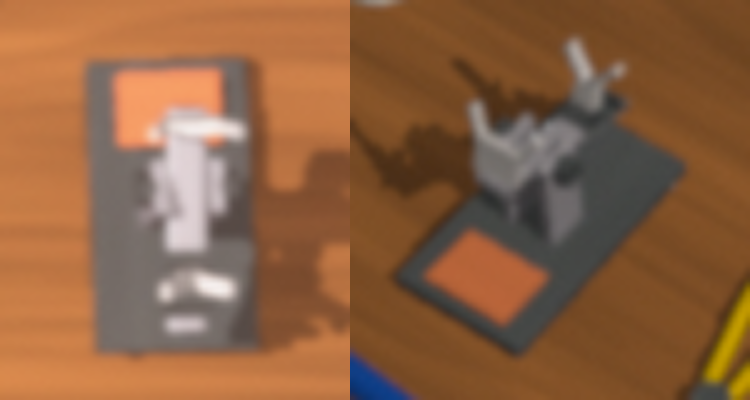

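The top crop shows the base outline with corners at crop (88,60), (250,58), (257,352) and (97,352). The wider bracket is at the orange (+x) end, at (195,128), and the smaller one is near (195,285). I need a closer view to tell which end is the saddle.

```bash
python3 - <<'E'
from h import *
from scipy.spatial.transform import Rotation as Ro
T=camera_model("top");S=camera_model("scene");W=camera_model("wrist")
for u,v in((287.6,157),(320,156.6),(321.4,215.4),(289.4,215.4)): print(onz(T,u,v,.014).round(3))
for u,v in((396,275),(520,352),(685,165)): print("s",onz(S,170+(u-350)/5,145+v/5,.014).round(3))
st=observe();R=Ro.from_euler("xyz",st["tool_rot"]).as_matrix()
Wc=np.array(W["world_to_cam"]);c=-Wc[:3,:3].T@Wc[:3,3]
print("cam in tool",R.T@(c-st["tool_pos"]),"look",R.T@(-Wc[2,:3]),"tool axes",R.round(2).tolist())
print("iron ends top", onz(T,196.7,191.1,.014),onz(T,150,212,.014))
E
```

```text
[ 0.658 -0.136  0.014]
[ 0.659 -0.246  0.014]
[ 0.46  -0.248  0.014]
[ 0.459 -0.141  0.014]
s [ 0.663 -0.24   0.014]
s [ 0.66  -0.129  0.014]
s [ 0.465 -0.136  0.014]
cam in tool [ 0.06947186 -0.00116657 -0.15912148] look [-2.52982012e-01 -7.23664558e-04  9.67470712e-01] tool axes [[0.93, 0.36, -0.0], [0.36, -0.93, 0.0], [0.0, -0.0, -1.0]]
iron ends top [0.54064559 0.17014834 0.014     ] [0.47011922 0.32472619 0.014     ]
```

>>> step_arm:
  commands:
    - [1,4,1.7,0.5,0,0,-0.12]
    - [1,8,3.3,1,0,0,-0.24]
    - [1,12,5,2,0,0,-0.37]
    - [1,16,6.5,3,0,0,-0.37]
    - [1,20,8,4,0,0,-0.37]

```text
time: 0.52
tool_pos: [0.3704, -0.4162, 0.2616]
tool_rot: [-3.141, 0.001, -0.003]
contact_force: [0.3, -0.9, -0.1]
opening: 0.0921
grip_force: 0.0
```

>>> step_arm:
  commands:
    - [1,4,2,0,0.12,0,0]
    - [1,8,4,0,0.24,0,0]
    - [1,12,6,0,0.36,0,0]
    - [1,16,7,0,0.48,0,0]
    - [1,16,7,0,0.6,0,0]

```text
time: 0.93
tool_pos: [0.5338, -0.3438, 0.2616]
tool_rot: [-2.536, -0.002, 0.007]
contact_force: [1.1, -0.2, -0.8]
opening: 0.0918
grip_force: 0.0
```

>>> step_arm:
  commands:
    - [1,0,0,0,0.1,0,0]
    - [1,0,0,0,0.1,0,0]

```text
time: 1.1
tool_pos: [0.5285, -0.3486, 0.2556]
tool_rot: [-2.431, 0.007, -0.002]
contact_force: [-0.8, -1.4, -2.3]
opening: 0.0916
grip_force: 0.0
```

```bash
python3 - <<'E'
from h import *
import json
st=observe();print(st["tool_pos"],st["tool_rot"],st["time"])
m=camera_model("wrist");im=read_camera("wrist");cv2.imwrite("pics/w1.png",im[:,:,::-1])
json.dump({k:np.array(v).tolist() for k,v in m.items()},open("w1.json","w"))
cv2.imwrite("pics/w1b.png",cv2.resize(im[:,:,::-1],(800,600),interpolation=cv2.INTER_CUBIC))
E
```

```text
[ 0.52851511 -0.34864827  0.25561524] [-2.43124971e+00  6.86364923e-03 -2.10165653e-03] 1.1
```

View pics/w1b.png

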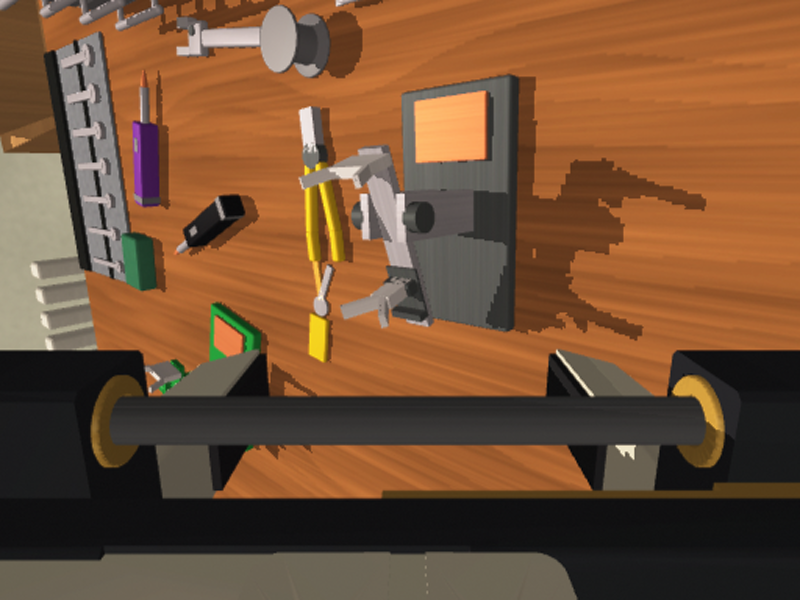

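The wrist view shows the saddle at about (375,165) and the front V rest at about (390,295). The bar leans further left, so higher, at the saddle (+x) end. The cradle therefore runs down towards world -x. I'll zoom in to measure it.

```bash
python3 - <<'E'
import cv2
im=cv2.imread("pics/w1.png")
cv2.imwrite("pics/w1c.png",cv2.resize(im[85:215,185:345],None,fx=4.6,fy=4.6,interpolation=cv2.INTER_CUBIC))
E
```

```text
(no output)
```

View pics/w1c.png

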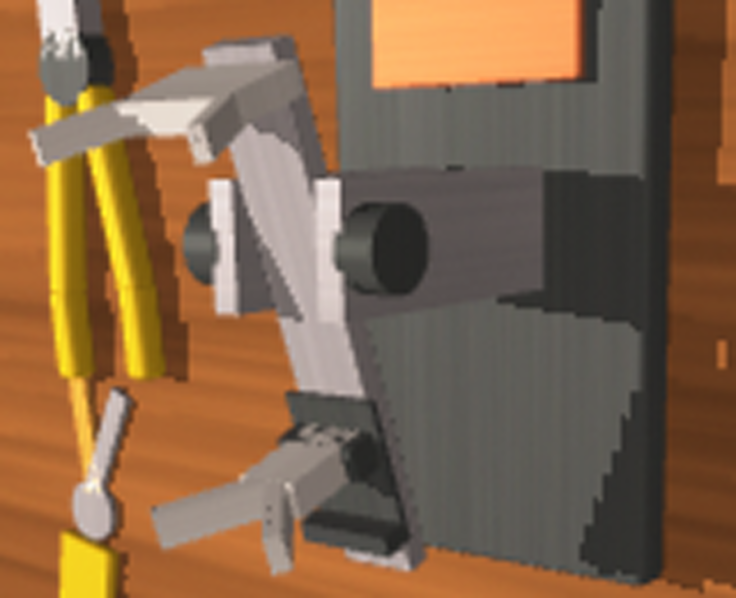

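The crop shows these in detail (crop pixels):
- Saddle cheeks at (40,145) and (205,145), and the bar's lower-right edge from about (328,172) to (420,560).
- Post cheeks at (225,245) and (330,245).
- V legs at (160,525) and (280,555), with the V body around (330,450) and the dark rail from (290,395) to (400,540).

```bash
cat >> h.py <<'E'
import json
def W1(): return json.load(open("w1.json"))
def cp(u,v): return 185+(u+.5)/4.6-.5, 85+(v+.5)/4.6-.5
def onplane(m,u,v,n,d):
    c,r=ray(m,u,v);return c+r*(d-n@c)/(n@r)
E
python3 - <<'E'
from h import *
m=W1();T=camera_model("top");S=camera_model("scene")
for u,v in((640,580),(645,100),(645,400)): print("base right edge",onz(m,*cp(u,v),.014).round(4))
print("base corners", onz(m,404/1.5625,94/1.5625,.014).round(4),onz(m,508/1.5625,76/1.5625,.014).round(4))
# post cheek tops etc.: pivot check
yaw=.015
n=np.array([np.sin(yaw),-np.cos(yaw),0]) # stand +y direction ~ world -y
for cy in(-.190,-.192):
    o=np.array([.560,cy,0]);d=n@o+.012
    P=np.array([onplane(m,*cp(u,v),n,d) for u,v in((300,60),(328,172),(372,340),(420,560))])
    print(cy,P.round(4).tolist(), np.polyfit(P[:,0],P[:,2],1), np.polyval(np.polyfit(P[:,0],P[:,2],1),.56))
# straight-forward stereo: saddle leg tips / V leg tips top & wrist & scene
t=lambda u,v:(270+(u+.5)/5-.5,145+(v+.5)/5-.5)
s=lambda u,v:(170+(u-350+.5)/5-.5,145+(v+.5)/5-.5)
for nm,o in dict(
 saddle_py=[(m,*cp(38,147)),(T,*t(152,131)),],
 saddle_ny=[(m,*cp(205,145)),(T,*t(243,130)),(S,*s(475,105))],
 V_py=[(m,*cp(158,528)),(T,*t(163,293))],
 V_ny=[(m,*cp(280,555)),(T,*t(232,294)),(S,*s(573,42))]).items():
    x,e=tri(o);print(nm,x.round(4),np.round(e,4))
E
```

```text
base right edge [ 0.4661 -0.2455  0.014 ]
base right edge [ 0.5968 -0.2405  0.014 ]
base right edge [ 0.5175 -0.2445  0.014 ]
base corners [ 0.6578 -0.1353  0.014 ] [ 0.6615 -0.2376  0.014 ]
-0.19 [[0.6064, -0.2013, 0.1046], [0.5806, -0.2017, 0.0956], [0.5379, -0.2023, 0.0799], [0.4747, -0.2033, 0.0606]] [ 0.33497041 -0.09903601] 0.08854741709890367
-0.192 [[0.6063, -0.2033, 0.1068], [0.5807, -0.2037, 0.0978], [0.5384, -0.2043, 0.0823], [0.4757, -0.2053, 0.0631]] [ 0.33497041 -0.09682631] 0.09075712284073315
saddle_py [ 0.5874 -0.162   0.1512] [0.0001 0.0001]
saddle_ny [ 0.5885 -0.217   0.1504] [0.0005 0.0011 0.0009]
V_py [ 0.4911 -0.1702  0.126 ] [0.0011 0.0011]
V_ny [ 0.4915 -0.2129  0.1255] [0.0018 0.002  0.0003]
```

Slope is about 0.33 rad, the stand is centred at about (0.5615,-0.1905), and downhill is world -x at yaw about 0.03. The saddle and V heights agree with the geometry given. Next I'll move over the iron and look before grasping.

>>> step_arm:
  commands:
    - [1,0,3,2.5,-0.12,0,0]
    - [1,0,7,3,-0.24,0,0]
    - [1,0,11,3,-0.36,0,0]
    - [1,0,15,3,-0.48,0,0]
    - [1,0,19,3,-0.6,0,0]

```text
time: 1.57
tool_pos: [0.5283, -0.1563, 0.2944]
tool_rot: [-3.052, -0.008, 0.001]
contact_force: [1.4, 0.6, -0.7]
opening: 0.0917
grip_force: 0.0
```

>>> step_arm:
  commands:
    - [1,0,4,0,-0.11,0,0]
    - [1,0,8,0,-0.11,0,0]
    - [1,0,12,0,-0.11,0,0]
    - [1,0,16,0,-0.11,0,0]
    - [1,0,20,0,-0.11,0,0]

```text
time: 1.98
tool_pos: [0.528, 0.0446, 0.294]
tool_rot: [3.129, -0.006, 0.002]
contact_force: [0.7, -0.3, -0.6]
opening: 0.0917
grip_force: 0.0
```

>>> step_arm:
  commands:
    - [1,0,4,0,0,0,-0.12]
    - [1,0,8,0,0,0,-0.24]
    - [1,0,12,0,0,0,-0.36]
    - [1,0,16,0,0,0,-0.48]
    - [1,0,16,-2,0,0,-0.6]

```text
time: 2.4
tool_pos: [0.5296, 0.208, 0.2771]
tool_rot: [3.141, -0.009, -0.58]
contact_force: [0.4, -0.5, -0.1]
opening: 0.0918
grip_force: 0.0
```

>>> step_arm:
  commands:
    - [1,0,0,-1,0,0,-0.12]
    - [1,0,0,-2,0,0,-0.24]
    - [1,0,0,-3,0,0,-0.36]
    - [1,0,0,-4,0,0,-0.48]
    - [1,0,0,-4,0,0,-0.555]

```text
time: 2.82
tool_pos: [0.5278, 0.2022, 0.2316]
tool_rot: [3.133, -0.003, -1.139]
contact_force: [-1.9, -0.6, 0.3]
opening: 0.0916
grip_force: 0.0
```

>>> step_arm:
  commands:
    - [1,0,0,0,0,0,0]

```text
time: 2.9
tool_pos: [0.5285, 0.2023, 0.233]
tool_rot: [3.135, -0.003, -1.136]
contact_force: [-0.1, -0.4, 0.2]
opening: 0.0921
grip_force: 0.0
```

```bash
python3 - <<'E'
from h import *
st=observe();print(st["tool_pos"],st["tool_rot"],st["time"],st["qpos"].round(2))
m=camera_model("wrist");im=read_camera("wrist")[:,:,::-1]
json.dump({k:np.array(v).tolist() for k,v in m.items()},open("w2.json","w"))
cv2.imwrite("pics/w2.png",im)
for p in((.5247,.2008,.028),(.4995,.258,.014),(.470,.3248,.014),(.550,.1436,.014)): print(proj(m,p).round(1))
E
```

```text
[0.52849405 0.20229959 0.23299775] [ 3.13465241e+00 -2.57859292e-03 -1.13634339e+00] 2.9 [ 0.23  0.42  1.39 -0.    1.34  2.94]
[264.4 169.3]
[262.9 218.3]
[261.7 273.2]
[265.3 111.6]
```

View pics/w2.png

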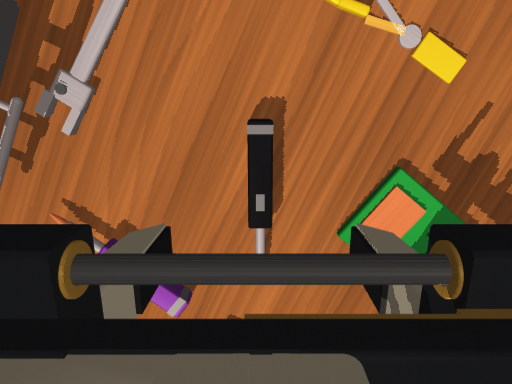

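The wrist view shows the handle spanning (248–272, 119–228), its axis nearly vertical at u≈260 and the barrel at (261,240).

```bash
python3 - <<'E'
from h import *
m=json.load(open("w2.json"));im=cv2.imread("pics/w2.png")
k=(im.max(2)<60).astype(np.uint8)
k[:, :230]=0;k[:,285:]=0;k[:110]=0;k[232:]=0
c=max(cv2.findContours(k,cv2.RETR_EXTERNAL,cv2.CHAIN_APPROX_NONE)[0],key=cv2.contourArea)
r=cv2.minAreaRect(c);print(r)
for v in(140,160,180,215):
    x=np.where(k[v])[0];print(v,x.min(),x.max())
f=onz(m,260,227.5,.028);b=onz(m,260,120,.028);print(f,b,np.linalg.norm(f-b),np.arctan2(*(f-b)[1::-1]))
g=onz(m,261,245,.014);print("barrel",g)
E
```

```text
((260.0, 181.0), (92.0, 24.0), 90.0)
140 248 272
160 248 272
180 248 272
215 248 271
[0.50003872 0.26545777 0.028     ] [0.55182363 0.15397714 0.028     ] 0.1229211479247593 2.005658708581457
barrel [0.48700271 0.29040916 0.014     ]
```

>>> step_arm:
  commands:
    - [1,-1.1,2.5,-2,0,0,0]
    - [1,-1.1,2.5,-6,0,0,0]
    - [1,-1.1,2.5,-10,0,0,0]
    - [1,-1.1,2.5,-14,0,0,0]
    - [1,-1.1,2.5,-18,0,0,0]

```text
time: 3.37
tool_pos: [0.5187, 0.2279, 0.0521]
tool_rot: [3.137, -0.002, -1.131]
contact_force: [0.4, 0.4, -0.3]
opening: 0.0919
grip_force: 0.0
```

>>> step_arm:
  commands:
    - [1,0,0,-2,0,0,0]
    - [1,0,0,-4,0,0,0]
    - [1,0,0,-4,0,0,0]
    - [1,0,0,-4,0,0,0]

```text
time: 3.7
tool_pos: [0.5182, 0.2277, 0.0124]
tool_rot: [3.132, -0.001, -1.133]
contact_force: [-0.4, 0.3, 0.0]
opening: 0.0914
grip_force: 0.0
```

>>> step_arm:
  commands:
    - [1,0,0,-0.7,0,0,0]
    - [0.5,0,0,-0.7,0,0,0]
    - [0.3,0,0,-0.7,0,0,0]
    - [0.15,0,0,-0.7,0,0,0]
    - [0.15,0,0,-0.7,0,0,0]
  grip_force: 35

```text
time: 4.12
tool_pos: [0.5186, 0.2278, 0.0054]
tool_rot: [3.133, -0.0, -1.135]
contact_force: [-0.7, 0.3, -0.6]
opening: 0.0702
grip_force: 0.0
```

>>> step_arm:
  commands:
    - [0,0,0,0,0,0,0]
    - [0,0,0,0,0,0,0]
    - [0,0,0,0,0,0,0]

```text
time: 4.37
tool_pos: [0.5182, 0.2277, 0.0047]
tool_rot: [3.132, -0.0, -1.135]
contact_force: [-0.2, 0.3, 0.8]
opening: 0.0498
grip_force: 0.0
```

>>> step_arm:
  commands:
    - [0,0,0,0,0,0,0]
    - [0,0,0,0,0,0,0]
    - [0,0,0,0,0,0,0]
    - [0,0,0,0,0,0,0]
    - [0,0,0,0,0,0,0]

```text
time: 4.78
tool_pos: [0.5178, 0.2275, 0.0046]
tool_rot: [3.131, 0.0, -1.135]
contact_force: [-1.5, -0.8, 2.1]
opening: 0.0279
grip_force: 34.9
```

>>> step_arm:
  commands:
    - [0,0,0,0.3,0,0,0]
    - [0,0,0,2,0,0,0]
    - [0,0,0,6,0,0,0]
    - [0,0,0,10,0,0,0]
    - [0,0,0,14,0,0,0]

```text
time: 5.2
tool_pos: [0.5177, 0.2275, 0.1458]
tool_rot: [3.13, 0.0, -1.136]
contact_force: [1.3, 0.2, -2.4]
opening: 0.0275
grip_force: 34.9
```

>>> step_arm:
  commands:
    - [0,0,-1,4,0,0,0.12]
    - [0,0,-4,7,0,0,0.24]
    - [0,0,-8,9,0,0,0.36]
    - [0,0,-12,11,0,0,0.48]
    - [0,0,-16,12,0,0,0.6]

```text
time: 5.62
tool_pos: [0.5186, 0.0782, 0.2635]
tool_rot: [3.133, -0.003, -0.539]
contact_force: [1.3, -1.1, -2.7]
opening: 0.0277
grip_force: 34.9
```

>>> step_arm:
  commands:
    - [0,0,-4,0,0,0,0.12]
    - [0,0,-8,0,0,0,0.24]
    - [0,0,-12,0,0,0,0.36]
    - [0,0,-16,0,0,0,0.48]
    - [0,0,-20,0,0,0,0.565]

```text
time: 6.03
tool_pos: [0.518, -0.1109, 0.2612]
tool_rot: [3.132, -0.0, 0.018]
contact_force: [0.2, 0.0, -2.3]
opening: 0.0277
grip_force: 34.9
```

>>> step_arm:
  commands:
    - [0,0,-2,0,0,-0.11,0]
    - [0,0.5,-4,-1,0,-0.22,0]
    - [0,0.5,-6,-2,0,-0.33,0]
    - [0,0.5,-6,-2,0,-0.33,0]
    - [0,0.5,-6,-2,0,-0.33,0]

```text
time: 6.45
tool_pos: [0.5214, -0.1699, 0.2401]
tool_rot: [3.129, -0.326, 0.009]
contact_force: [1.1, -1.1, -1.5]
opening: 0.0277
grip_force: 34.9
```

```bash
python3 - <<'E'
from h import *
st=observe();print(st["tool_pos"].round(4),st["tool_rot"],st["contact_force"],st["torque"],st["time"])
a=[]
for n in("top","scene"):
    im=read_camera(n)[:,:,::-1];cv2.imwrite(f"pics/{n}2.png",im)
    a.append(cv2.resize(im[140:230,260:350] if n=="top" else im[110:230,150:270],(400,400),interpolation=cv2.INTER_CUBIC))
cv2.imwrite("pics/c2.png",np.hstack(a))
E
```

```text
[ 0.5214 -0.1699  0.2401] [ 3.12939376 -0.32635705  0.00905054] [ 1.13837304 -1.05134657 -1.5121599 ] [ 0.11212929  0.28233727 -0.0116435 ] 6.45
```

View pics/c2.png

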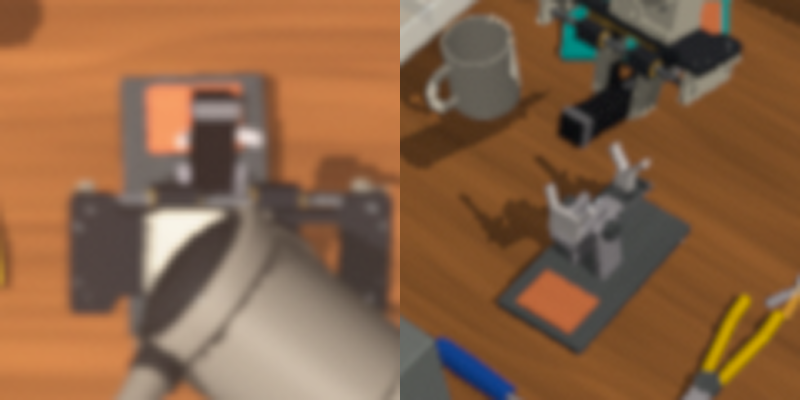

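The top crop shows the iron gripped and aligned with the stand, about 20 mm to its +y side. I'll centre it, then lower it along the cradle's normal.

>>> step_arm:
  commands:
    - [0,0.3,-2.15,-1,0.012,0,0.02]
    - [0,0.3,-2.15,-2,0.012,0,0.02]
    - [0,1.3,-2.1,-4.8,0.012,0,0.02]
    - [0,2.25,-2.1,-7.7,0.012,0,0.02]
    - [0,2.25,-2.1,-7.7,0.012,0,0.02]

```text
time: 6.97
tool_pos: [0.5458, -0.188, 0.1595]
tool_rot: [-3.138, -0.323, 0.03]
contact_force: [-1.2, 0.7, -3.4]
opening: 0.0278
grip_force: 34.9
```

>>> step_arm:
  commands:
    - [0,0,0,0,0,0,0]
    - [0,0,0,0,0,0,0]

```text
time: 7.13
tool_pos: [0.5473, -0.1901, 0.1659]
tool_rot: [3.139, -0.332, 0.031]
contact_force: [0.4, -0.0, -1.5]
opening: 0.0277
grip_force: 34.9
```

```bash
python3 - <<'E'
from h import *
st=observe();print(st["tool_pos"].round(4),st["tool_rot"],st["contact_force"],st["torque"],st["time"])
a=[]
m=camera_model("wrist")
w=read_camera("wrist")[:,:,::-1];cv2.imwrite("pics/w3.png",w)
im=read_camera("scene")[:,:,::-1];cv2.imwrite("pics/s3.png",im)
cv2.imwrite("pics/c3.png",np.hstack([cv2.resize(w[60:240,160:360],(400,360)),cv2.resize(im[120:210,160:260],(400,360),interpolation=cv2.INTER_CUBIC)]))
E
```

```text
[ 0.5473 -0.1901  0.1659] [ 3.13880747 -0.33184835  0.03108748] [ 0.35643297 -0.00502824 -1.46555976] [-0.01944452  0.37086357 -0.00597684] 7.1333
```

View pics/c3.png

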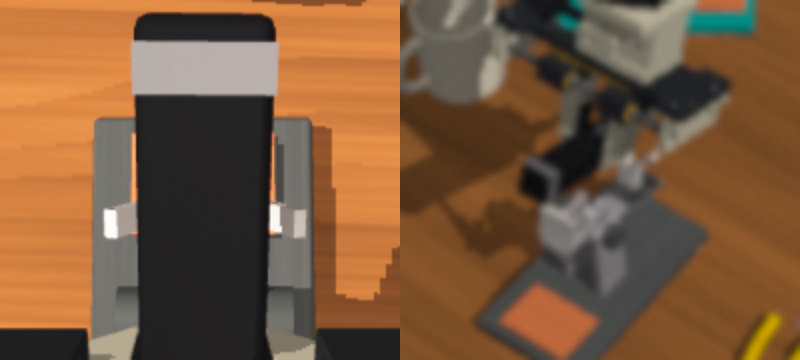

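The iron is centred between the saddle cheeks: handle edges at (135,272) and cheek ends at (103,306), so the two midlines agree within a pixel. Now I'll lower along the normal.

>>> step_arm:
  commands:
    - [0,0.5,0,-1.42,0,0,0]
    - [0,0.97,0,-2.84,0,0,0]
    - [0,0.97,0,-2.84,0,0,0]
    - [0,0.97,0,-2.84,0,0,0]

```text
time: 7.57
tool_pos: [0.5558, -0.1904, 0.1367]
tool_rot: [3.14, -0.331, 0.029]
contact_force: [-0.1, -0.2, -2.6]
opening: 0.0279
grip_force: 34.9
```

>>> step_arm:
  commands:
    - [0,0.1,0,-0.28,0,0,0]
    - [0,0.1,0,-0.28,0,0,0]
    - [0,0.16,0,-0.47,0,0,0]
    - [0,0.16,0,-0.47,0,0,0]

```text
time: 7.9
tool_pos: [0.5573, -0.1905, 0.1314]
tool_rot: [3.14, -0.331, 0.029]
contact_force: [-0.1, -0.4, -2.7]
opening: 0.0277
grip_force: 34.9
```

>>> step_arm:
  commands:
    - [0,0.1,0,-0.28,0,0,0]
    - [0,0.1,0,-0.28,0,0,0]
    - [0,0.1,0,-0.28,0,0,0]

```text
time: 8.15
tool_pos: [0.5582, -0.1903, 0.1281]
tool_rot: [3.14, -0.33, 0.029]
contact_force: [-0.3, 0.5, -2.6]
opening: 0.028
grip_force: 34.9
```

>>> step_arm:
  commands:
    - [0,0.03,0,-0.1,0,0,0]
    - [0,0.03,0,-0.1,0,0,0]

```text
time: 8.32
tool_pos: [0.5585, -0.1904, 0.1272]
tool_rot: [3.14, -0.33, 0.029]
contact_force: [0.4, 0.7, -2.3]
opening: 0.0279
grip_force: 34.9
```

>>> step_arm:
  commands:
    - [0,0.03,0,-0.1,0,0,0]
    - [0,0.03,0,-0.1,0,0,0]

```text
time: 8.48
tool_pos: [0.559, -0.1905, 0.1264]
tool_rot: [3.14, -0.33, 0.029]
contact_force: [0.3, 0.1, -1.5]
opening: 0.0275
grip_force: 34.9
```

>>> step_arm:
  commands:
    - [0,0.03,0,-0.08,0,0,0]
    - [0,0.03,0,-0.08,0,0,0]

```text
time: 8.65
tool_pos: [0.5592, -0.1907, 0.126]
tool_rot: [3.139, -0.331, 0.03]
contact_force: [-3.1, -0.9, 2.0]
opening: 0.0278
grip_force: 34.9
```

>>> step_arm:
  commands:
    - [0,0.03,0,-0.08,0,0,0]
    - [0,0.03,0,-0.08,0,0,0]

```text
time: 8.82
tool_pos: [0.5592, -0.1907, 0.1259]
tool_rot: [3.139, -0.331, 0.03]
contact_force: [-9.1, -0.5, 8.7]
opening: 0.0279
grip_force: 34.9
```

>>> step_arm:
  commands:
    - [0,-0.06,0,0.1,0,0,0]
    - [0,-0.06,0,0.1,0,0,0]

```text
time: 8.98
tool_pos: [0.559, -0.1907, 0.1261]
tool_rot: [3.139, -0.331, 0.029]
contact_force: [-1.2, -1.6, 0.6]
opening: 0.0278
grip_force: 34.9
```

>>> step_arm:
  commands:
    - [0,-0.02,0,0.06,0,0,0]
    - [0,-0.21,0,0,0,0,0]
    - [0,-0.4,-0.01,-0.07,0,0,0]
    - [0,-0.59,-0.02,-0.13,0,0,0]
    - [0,-0.78,-0.02,-0.2,0,0,0]

```text
time: 9.4
tool_pos: [0.551, -0.1907, 0.1236]
tool_rot: [3.14, -0.33, 0.029]
contact_force: [1.0, -1.4, -1.3]
opening: 0.0275
grip_force: 34.9
```

>>> step_arm:
  commands:
    - [0,-0.1,0,-0.03,0,0,0]
    - [0,-0.19,0,-0.06,0,0,0]
    - [0,-0.19,0,-0.06,0,0,0]

```text
time: 9.65
tool_pos: [0.549, -0.1906, 0.123]
tool_rot: [3.14, -0.33, 0.029]
contact_force: [1.3, -2.9, -1.2]
opening: 0.0276
grip_force: 34.9
```

>>> step_arm:
  commands:
    - [0,-0.1,0,-0.03,0,0,0]
    - [0,-0.19,0,-0.06,0,0,0]
    - [0,-0.19,0,-0.06,0,0,0]

```text
time: 9.9
tool_pos: [0.5471, -0.1906, 0.1225]
tool_rot: [3.14, -0.33, 0.029]
contact_force: [0.4, -1.4, -1.3]
opening: 0.028
grip_force: 34.9
```

>>> step_arm:
  commands:
    - [0,-0.1,-0.04,-0.03,0,0,0]
    - [0,-0.19,-0.05,-0.06,0,0,0]
    - [0,-0.19,-0.05,-0.06,0,0,0]

```text
time: 10.15
tool_pos: [0.545, -0.1908, 0.1216]
tool_rot: [3.141, -0.33, 0.029]
contact_force: [-1.0, -1.1, -2.4]
opening: 0.0275
grip_force: 34.9
```

>>> step_arm:
  commands:
    - [0,-0.1,0,-0.03,0,0,0]
    - [0,-0.19,0,-0.06,0,0,0]
    - [0,-0.19,0,-0.06,0,0,0]

```text
time: 10.4
tool_pos: [0.5431, -0.1909, 0.1211]
tool_rot: [3.14, -0.33, 0.029]
contact_force: [-0.4, -0.6, -1.8]
opening: 0.0275
grip_force: 34.9
```

>>> step_arm:
  commands:
    - [0,-0.1,0,-0.03,0,0,0]
    - [0,-0.19,0,-0.06,0,0,0]
    - [0,-0.19,0,-0.06,0,0,0]

```text
time: 10.65
tool_pos: [0.5422, -0.1911, 0.1211]
tool_rot: [3.14, -0.332, 0.029]
contact_force: [4.7, 1.1, -2.1]
opening: 0.0282
grip_force: 34.9
```

The shoulder has met the front rest at s≈95 mm, which matches the vision estimate. I'll keep pushing gently.

>>> step_arm:
  commands:
    - [0,-0.1,0,-0.03,0,0,0]
    - [0,-0.1,0,-0.03,0,0,0]

```text
time: 10.82
tool_pos: [0.5411, -0.1911, 0.1207]
tool_rot: [3.14, -0.331, 0.029]
contact_force: [5.2, 1.3, -2.4]
opening: 0.0279
grip_force: 34.9
```

>>> step_arm:
  commands:
    - [0,-0.1,0,-0.03,0,0,0]
    - [0,-0.1,0,-0.03,0,0,0]

```text
time: 10.98
tool_pos: [0.5401, -0.1911, 0.1203]
tool_rot: [3.14, -0.331, 0.029]
contact_force: [4.2, -0.0, -2.7]
opening: 0.0276
grip_force: 34.9
```

>>> step_arm:
  commands:
    - [0,-0.1,0,-0.03,0,0,0]
    - [0,-0.1,0,-0.03,0,0,0]

```text
time: 11.15
tool_pos: [0.5391, -0.1911, 0.12]
tool_rot: [3.14, -0.331, 0.029]
contact_force: [5.3, 1.1, -2.7]
opening: 0.0275
grip_force: 34.9
```

Steady at about 5 N, so the rest is sliding.

>>> step_arm:
  commands:
    - [0,-0.1,0,-0.03,0,0,0]
    - [0,-0.19,0,-0.06,0,0,0]
    - [0,-0.19,0,-0.06,0,0,0]

```text
time: 11.4
tool_pos: [0.5371, -0.1911, 0.1194]
tool_rot: [3.14, -0.331, 0.029]
contact_force: [4.7, 0.8, -4.0]
opening: 0.0278
grip_force: 34.9
```

>>> step_arm:
  commands:
    - [0,-0.1,0,-0.03,0,0,0]
    - [0,-0.19,0,-0.06,0,0,0]
    - [0,-0.19,0,-0.06,0,0,0]

```text
time: 11.65
tool_pos: [0.5353, -0.1912, 0.1187]
tool_rot: [3.14, -0.331, 0.029]
contact_force: [5.5, 0.4, -3.8]
opening: 0.0275
grip_force: 34.9
```

>>> step_arm:
  commands:
    - [0,-0.1,0,-0.03,0,0,0]
    - [0,-0.1,0,-0.03,0,0,0]

```text
time: 11.82
tool_pos: [0.5343, -0.1912, 0.1184]
tool_rot: [3.14, -0.331, 0.029]
contact_force: [5.4, 0.0, -4.0]
opening: 0.0281
grip_force: 34.9
```

>>> step_arm:
  commands:
    - [0,-0.1,0,-0.03,0,0,0]
    - [0,-0.1,0,-0.03,0,0,0]

```text
time: 11.98
tool_pos: [0.5333, -0.1913, 0.1182]
tool_rot: [3.139, -0.331, 0.029]
contact_force: [5.0, 0.4, -3.3]
opening: 0.0277
grip_force: 34.9
```

>>> step_arm:
  commands:
    - [0,-0.1,0,-0.03,0,0,0]
    - [0,-0.1,0,-0.03,0,0,0]

```text
time: 12.15
tool_pos: [0.5323, -0.1913, 0.1179]
tool_rot: [3.139, -0.331, 0.029]
contact_force: [3.9, -0.2, -3.2]
opening: 0.0279
grip_force: 34.9
```

>>> step_arm:
  commands:
    - [0,-0.1,0,-0.03,0,0,0]
    - [0,-0.1,0,-0.03,0,0,0]

```text
time: 12.32
tool_pos: [0.5313, -0.1913, 0.1176]
tool_rot: [3.139, -0.331, 0.029]
contact_force: [5.5, -0.0, -3.5]
opening: 0.0278
grip_force: 34.9
```

>>> step_arm:
  commands:
    - [0,-0.1,0,-0.03,0,0,0]
    - [0,-0.1,0,-0.03,0,0,0]

```text
time: 12.48
tool_pos: [0.5303, -0.1913, 0.1173]
tool_rot: [3.139, -0.331, 0.029]
contact_force: [4.4, -0.6, -2.7]
opening: 0.0277
grip_force: 34.9
```

>>> step_arm:
  commands:
    - [0,-0.1,0,-0.03,0,0,0]
    - [0,-0.1,0,-0.03,0,0,0]

```text
time: 12.65
tool_pos: [0.5293, -0.1913, 0.117]
tool_rot: [3.139, -0.331, 0.029]
contact_force: [4.4, -1.4, -3.7]
opening: 0.0278
grip_force: 34.9
```

>>> step_arm:
  commands:
    - [0,-0.1,0,-0.03,0,0,0]
    - [0,-0.1,0,-0.03,0,0,0]

```text
time: 12.82
tool_pos: [0.5284, -0.1914, 0.1168]
tool_rot: [3.139, -0.332, 0.029]
contact_force: [5.2, -0.1, -3.1]
opening: 0.0278
grip_force: 34.9
```

>>> step_arm:
  commands:
    - [0,-0.1,0,-0.03,0,0,0]
    - [0,-0.1,0,-0.03,0,0,0]

```text
time: 12.98
tool_pos: [0.5273, -0.1914, 0.1165]
tool_rot: [3.139, -0.332, 0.029]
contact_force: [4.7, -1.1, -2.5]
opening: 0.0276
grip_force: 34.9
```

>>> step_arm:
  commands:
    - [0,-0.1,0,-0.03,0,0,0]
    - [0,-0.1,0,-0.03,0,0,0]

```text
time: 13.15
tool_pos: [0.5263, -0.1914, 0.1162]
tool_rot: [3.139, -0.332, 0.029]
contact_force: [5.1, 0.1, -4.0]
opening: 0.0279
grip_force: 34.9
```

>>> step_arm:
  commands:
    - [0,-0.1,0,-0.03,0,0,0]
    - [0,-0.1,0,-0.03,0,0,0]

```text
time: 13.32
tool_pos: [0.5257, -0.1915, 0.1161]
tool_rot: [3.139, -0.332, 0.029]
contact_force: [6.6, 1.0, -3.3]
opening: 0.0277
grip_force: 34.9
```

>>> step_arm:
  commands:
    - [0,-0.05,0,-0.015,0,0,0]
    - [0,-0.05,0,-0.015,0,0,0]

```text
time: 13.48
tool_pos: [0.5257, -0.1915, 0.1162]
tool_rot: [3.139, -0.333, 0.029]
contact_force: [7.9, 0.1, -4.2]
opening: 0.028
grip_force: 34.9
```

The rest is home: the force rises and the tool no longer moves. I'll relieve the push and settle the iron on its supports.

>>> step_arm:
  commands:
    - [0,0.09,0,0.03,0,0,0]
    - [0,0.1,0,0,0,0,0]
    - [0,0.1,0,0,0,0,0]

```text
time: 13.73
tool_pos: [0.5259, -0.1914, 0.116]
tool_rot: [3.139, -0.332, 0.029]
contact_force: [4.8, -0.8, 0.5]
opening: 0.0278
grip_force: 34.9
```

>>> step_arm:
  commands:
    - [0,0.01,0,-0.04,0,0,0]
    - [0,0.01,0,-0.04,0,0,0]

```text
time: 13.9
tool_pos: [0.5259, -0.1915, 0.1157]
tool_rot: [3.139, -0.332, 0.029]
contact_force: [4.5, -0.7, 2.2]
opening: 0.0276
grip_force: 34.9
```

>>> step_arm:
  commands:
    - [0,0.01,0,-0.04,0,0,0]
    - [0,0.01,0,-0.04,0,0,0]

```text
time: 14.07
tool_pos: [0.526, -0.1914, 0.1153]
tool_rot: [3.139, -0.332, 0.029]
contact_force: [4.4, -1.2, 4.3]
opening: 0.0278
grip_force: 34.9
```

>>> step_arm:
  commands:
    - [0,0,0,0.03,0,0,0]
    - [0.4,0,0,0.03,0,0,0]
    - [0.5,0,0,0.03,0,0,0]
    - [0.6,0,0,0.03,0,0,0]
    - [0.6,0,0,0.03,0,0,0]
  grip_force: 10

```text
time: 14.48
tool_pos: [0.5247, -0.1907, 0.1143]
tool_rot: [3.141, -0.329, 0.029]
contact_force: [0.1, 0.9, -0.6]
opening: 0.0503
grip_force: 0.0
```

>>> step_arm:
  commands:
    - [0.6,0,0,0,0,0,0]
    - [0.6,0,0,0,0,0,0]
    - [0.6,0,0,0,0,0,0]

```text
time: 14.73
tool_pos: [0.5253, -0.191, 0.1148]
tool_rot: [3.14, -0.33, 0.029]
contact_force: [0.1, -0.5, -0.3]
opening: 0.0548
grip_force: 0.0
```

Released. I'll retreat along the normal and look.

>>> step_arm:
  commands:
    - [0.6,-0.32,0,0.95,0,0,0]
    - [0.6,-0.97,0,2.84,0,0,0]
    - [0.6,-1.9,0,5.7,0,0,0]
    - [0.6,-2.9,0,8.5,0,0,0]
    - [0.6,-3.9,0,11.5,0,0,0]

```text
time: 15.15
tool_pos: [0.4854, -0.1908, 0.2314]
tool_rot: [3.14, -0.329, 0.029]
contact_force: [0.9, -0.8, 0.5]
opening: 0.0551
grip_force: 0.0
```

>>> step_arm:
  commands:
    - [0.6,0,-3,2,0,0,0]
    - [0.6,0,-7,3,0.12,0,0]
    - [0.6,0,-11,3,0.24,0,0]
    - [0.6,0,-15,3,0.36,0,0]
    - [0.6,0,-15,3,0.48,0,0]

```text
time: 15.57
tool_pos: [0.4851, -0.3481, 0.2607]
tool_rot: [-2.638, -0.307, -0.137]
contact_force: [-0.1, 1.7, -1.8]
opening: 0.0548
grip_force: 0.0
```

```bash
python3 - <<'E'
from h import *
st=observe();print(st["tool_pos"].round(4),st["tool_rot"],st["time"])
m=camera_model("wrist");w=read_camera("wrist")[:,:,::-1];cv2.imwrite("pics/w4.png",w)
json.dump({k:np.array(v).tolist() for k,v in m.items()},open("w4.json","w"))
im=read_camera("scene")[:,:,::-1];cv2.imwrite("pics/s4.png",im)
cv2.imwrite("pics/c4.png",np.hstack([cv2.resize(w[0:240,130:370],(480,480),interpolation=cv2.INTER_CUBIC),cv2.resize(im[130:230,175:240],(312,480),interpolation=cv2.INTER_CUBIC)]))
E
```

```text
[ 0.4851 -0.3481  0.2607] [-2.63779447 -0.30699298 -0.13717063] 15.5667
```

View pics/c4.png

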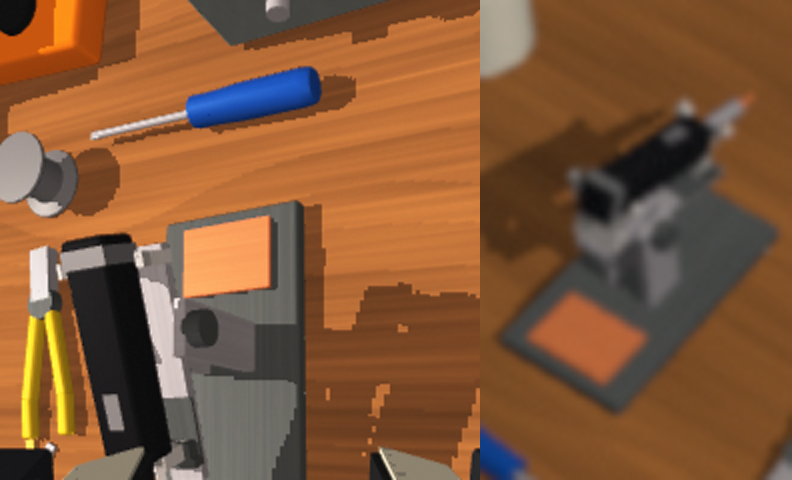

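The iron lies in the saddle with its barrel in the V, tip downhill. For one last check I'll look at the front rest against its stop.

>>> step_arm:
  commands:
    - [0.6,0,0,0,0,0.11,0]
    - [0.6,-2,0,0,0,0.22,0]
    - [0.6,-4,0,0,0,0.33,0]
    - [0.6,-6,0,0,0,0.33,0]
    - [0.6,-6,0,0,0,0.33,0]

```text
time: 16.08
tool_pos: [0.4252, -0.3397, 0.2612]
tool_rot: [-2.684, 0.023, -0.123]
contact_force: [0.5, -0.3, 0.1]
opening: 0.0554
grip_force: 0.0
```

```bash
python3 - <<'E'
from h import *
st=observe();print(st["tool_pos"].round(4),st["tool_rot"],st["time"])
m=camera_model("wrist");w=read_camera("wrist")[:,:,::-1];cv2.imwrite("pics/w5.png",w)
json.dump({k:np.array(v).tolist() for k,v in m.items()},open("w5.json","w"))
p=proj(m,(.48,-.19,.10));print(p)
u=int(np.clip(p[0]-80,0,352));v=int(np.clip(p[1]-60,0,264));print(u,v)
cv2.imwrite("pics/c5.png",cv2.resize(w[v:v+120,u:u+160],(800,600),interpolation=cv2.INTER_CUBIC))
E
```

```text
[ 0.4252 -0.3397  0.2612] [-2.68413447  0.02293286 -0.1234691 ] 16.0833
[200.76405157 134.08437731]
120 74
```

View pics/c5.png

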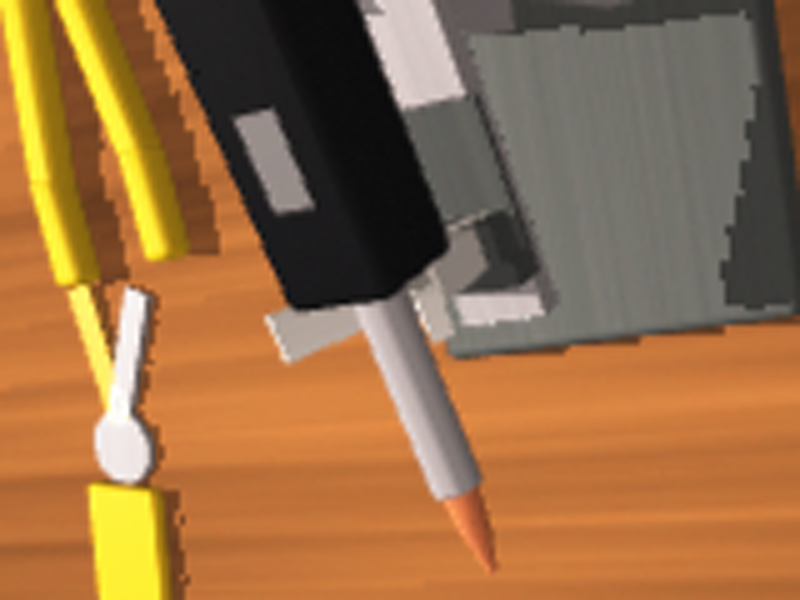

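The final crop shows the shoulder at (350,300) against the V, and the V down against the dark stop block at (510,265) at the end of the rail. The barrel runs through it and the gripper is clear.

```bash
python3 -c "
from cell import *
print(hand_in())"
```

```text
the job is handed in; nothing more can be done
None
```

I put the iron away in its stand, tip downhill with its shoulder against the front rest, which I pushed until it hit its stop, and handed the job in at about 16 s; the hand-in returned no verdict.

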